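# Shut the key cabinet and turn its latch

### The arm

A 6-joint arm with a two-finger parallel gripper is mounted at the origin on the work surface. World frame = base frame: x ahead of the robot, y to its left, z up, the work surface at z = 0. Lengths are in m, angles in degrees, forces in N, time in s.
With the tool pointing down it reaches from about 0.4 to 0.825 m from the base axis. Payload 7 kg.
Tool frame: the origin (TCP) lies on the centre line of the jaws, within the pads' length; the fingertips stand r.tip_reach ahead of it and the grasp point (between the pads) is the TCP (r.tip_reach is the distance from the TCP to the fingertips, in m); z points along the fingers, y is the line along which they close (so a half turn about z gives the same grasp; the last joint's range is limited). The gripper opens to 88 mm and grips with 3 to 60 N. Pads are 19 mm wide; open, the fingers measure 130 mm over their backs; the gripper's body (78 mm by 193 mm) begins 47 mm behind the grasp point.
Start: joints at [-60.04, 20.546, 0.682, 0, -70.136, -16.507], TCP at [0.157, -0.656, 0.246] pointing down, gripper open.
Joint ranges: [-176.03, 176.03], [-82.01, 121.73], [-58.28, 71.71], [-173.87, 95.51], [-174.79, -0.11], [-173.66, 173.66]. Speed limits (degrees/s): [136.94, 136.94, 172.46, 180, 180, 180].

### API

Orientations are given as [roll, pitch, yaw] about the fixed x, y, z axes, in that order (R = Rz(yaw) Ry(pitch) Rx(roll)).
In Python, from plant import sensors, cams, r gives the robot as it stands.
- The arm moves only by the tool drive_tool, never from a script. Its argument "rows" is a list of rows, each an object of numbers: "fingers": the gripper's target within -1 to 1 (fully open at 1, half-way at 0, shut at -1); "x", "y", "z": the shift along the tool's x, y, z in m; "spin": the turn about the tool's z in rad. A call has 1 to 10 rows; each row is the pose to reach, as a shift and turn from the pose commanded when the call began, along the tool's axes at that moment; what a row does not reach only later rows make up. A row lasts 1/8 s, in which the tool goes at most 62.5 mm and 10.7 degrees, less where a joint would pass 70% of its speed; a pose out of reach is approached as far as the arm can. A call with a gripper value outside its range is refused whole. The fingers move at their own pace and stop on an object; "newtons" is the grip in N (left out, the last holds). Time passes only in rows, so rows that repeat a pose let the fingers close. It gives the time, the measured TCP pose, the force, the opening and the grip force at its end, in the units of the state.
- sensors.get_state(): the state, without advancing time (a new reading comes with each control period).
- cams.capture(name): name is "scene" or "top" or "wrist"; returns a dict with "pixels" (384x512x3 uint8, red, green, blue), "intrinsics" (3x3 intrinsics, pixels), "k1" (the pictures are not rectified: a ray, as slopes to the right and down, at radius r is drawn at 1 + k1 r^2 times it, then the intrinsics apply), "eye" and "orientation" of the camera in the world; the wrist camera has in their place "T_tool_cam" (4x4, takes a point from camera to tool coordinates, whose origin is the TCP and whose axes are the flange's). Camera axes: x right, y up, looking along -z (the intrinsics and any distortion apply to the point x, -y, -z); pixel columns grow to the right and rows downward; lengths in m; the calibration is good to about 2 mm. A picture is of the moment at which its call begins: read the wrist's pose just before it. There is no depth.
- r.close_job(): hands the job in; it is judged then, once.
The state is a dict: "time_s": time; "joints": joint angles; "qd": joint speeds; "joint_torque": joint torques, N m; "tcp_pos": TCP position; "eef_rot": TCP orientation; "contact_force": force on the tool from outside, world axes, zero at the start; "moment": the same for the moment, N m; "gripper_width": finger opening in m; "gripper_force": force on a finger pad.
Only numpy, scipy, OpenCV 4.12 (cv2) and the standard library are available. Lean on these libraries where they do the work, as an engineer would, in place of code of your own. Each camera call takes 0.05 s, during which the arm holds its last target. There are 200 camera calls.

### The job

With your fingertips, gently push the open door of the little steel key cabinet fully shut, without slamming it, then push the wing of its knob latch over, from upright until it lies level across the edge of the door. Only push: do not grip the door or the latch between the fingers, and leave the padlock, keys, tag and tray on the shelf where they lie.

Things in the scene. Friction and masses are not known exactly. Their poses are not given: they have to be found in the camera images.
- cabinet: Fixed grey steel key cabinet, its front turned to the robot's right and partly away from it. Origin on the work surface under its middle; own -x points out of its front, z up, +y to the hinge side, -y to the latch side. Case (mm): x -60 to 60, y -130 to 130, z 75 to 240. Shut door: y -70 to 110, outer face x -72. Frame strip with the latch: y -130 to -72, face x -72. Hinge line: x -60, y 110.
- shelf (a point): Middle of the open part of the shelf below and in front of the cabinet, on its top (30 mm above the work surface), axes as the cabinet's. The shelf is 320 mm along y; its front edge is 90 mm from here in -x, and it runs back under the cabinet. A whitewashed brick pier stands behind the cabinet (x 57 to 133, y -148 to 148 in the cabinet's frame) and is 245 mm high.
- door (a joint): Opening angle of the door in rad: 0 fully shut (a stop), up to 1.6. The free edge swings out in front of the cabinet. It moves stiffly (about 0.08 N m of friction) and stays where it is left. Nothing holds it shut but the latch.
- door_corner (a point): Upper corner of the door's free edge, on the outer face. The door is a plain steel panel 180 mm wide, 152 tall, 12 thick, no handle; underside at z 80, top at z 232 mm. Axes turn with the door: +x into the door from the outer face, +y along it towards the hinge, z up. The hinge line lies 180 mm along +y and 12 mm along +x.
- door_hinge (a point): Point on the upright hinge line at the height of the door's top (z 232 mm).
- latch (a joint): Angle of the latch wing in rad: 0 wing upright, grows as the wing swings over towards the door; at the stop, 1.571, it is level across the door's free edge. It can also lean back to -0.5. Friction about 0.04 N m; it stays where it is left. The wing passes in front of the shut door with 5 mm to spare.
- latch_axis (a point): Point on the latch's level turning axis (the cabinet's x), 195 mm above the work surface, 16 mm out from the frame strip's face, 30 mm from the shut door's edge. The latch is a steel knob 34 mm in diameter, 26 mm deep, with one wing: a bar 12 mm thick, 22 mm wide (5 to 27 mm out from the face), reaching 50 mm from the axis.
- latch_tip (a point): Middle of the end face of the wing, 50 mm from point latch_axis. Own axes turn with the wing: z along the wing away from the axis, x along the turning axis into the cabinet, y the direction in which the wing moves as it is turned over.
- padlock: Loose yellow plastic padlock lying flat on the shelf, body 42 x 48 x 20 mm, steel shackle to its +x; origin under the body's centre. To be left alone.
- tray: Loose bamboo tray on the shelf, 110 x 100 x 18 mm, origin under its centre. To be left alone.
- keys: Two aluminium keys on a ring, one rigid piece about 75 x 50 mm, 6 mm high, lying in the tray; origin under its middle. To be left alone.
- tag: Loose flat orange silicone tag on the shelf, 46 x 26 x 5 mm, origin under its centre. To be left alone.

How it is judged (in metres and radians):
On the way, in this order (a step that is already met when the one before it is completed fails the run):
1. the door is pushed fully shut (value of joint door below 0.04 rad and value of joint latch below 0.6 rad), for 0.2 s.
2. the latch wing is turned level across the door's edge (value of joint latch above 1.42 rad and value of joint door below 0.04 rad), for 0.2 s.
At the end, for the whole second after the job is handed in: The door is shut (within 0.04 rad), the latch wing is level across it (joint at least 1.42 rad), both at rest, and padlock, tray, keys and tag lie at rest within 20 mm of where they were (all of step 2 and velocity of joint latch between -0.05 and 0.05 rad/s and velocity of joint door below 0.05 rad/s and distance of each of padlock, tray, keys, tag from where it was at the start of the episode below 0.02 m and linear speed of each of padlock, tray, keys, tag below 0.02 m/s); the robot touches nothing.
It fails at once if the door is slammed (swings shut faster than 2 rad/s) (velocity of joint door below -2 rad/s).
It fails at once if the latch is turned over (beyond 0.6 rad) while the door stands open (more than 0.15 rad) (value of joint latch above 0.6 rad and value of joint door above 0.15 rad).
It fails at once if the door panel is taken between the fingers (x of the grasp point in the frame of door_corner between 0.002 and 0.01 m and y of the grasp point in the frame of door_corner between 0 and 0.18 m and z of the grasp point in the frame of door_corner between -0.15 and -0.001 m).
It fails at once if the latch wing is taken between the fingers (x of the grasp point in the frame of latch_tip between -0.01 and 0.01 m and y of the grasp point in the frame of latch_tip between -0.005 and 0.005 m and z of the grasp point in the frame of latch_tip between -0.045 and -0.001 m).
It fails at once if the padlock, tray, keys or tag is shifted or lifted by more than 20 mm (distance of any of padlock, tray, keys, tag from where it was at the start of the episode above 0.02 m).
It also fails if it takes over 48 s, if anything falls off the work surface, if the arm or the gripper's body presses on something with over 40 N, if the wrist force passes 120 N, or if a joint passes its speed limit or range.

## Working session

There is one attempt and no reset: what is moved stays moved. The work goes in short steps, Python scripts to look and compute and a tool call to move; the robot and the scene stay as the last step left them, time stands still between calls to the robot, and variables do not carry over. Pictures are saved under pics/ and viewed, at most 10 in all, crops included, and the job is handed in when it is done.

Besides the shell and the picture viewer there is one more tool, called after "Call:" in YAML: its name, and indented under it one key for each argument. drive_tool: Moves the arm, as the interface text tells. Its arguments: {"type":"object","properties":{"rows":{"type":"array"},"newtons":{"type":"number"}},"required":["rows"]}

```bash
mkdir -p pics; ls; python3 - <<'E'
from plant import sensors,cams,r
import cv2
s=sensors.get_state(); print({k:s[k] for k in('time_s','tcp_pos','eef_rot','gripper_width')}, r.tip_reach)
for n in('scene','top'):
    c=cams.capture(n); cv2.imwrite(f'pics/{n}0.png',c['pixels'][:,:,::-1]); print(n,c['intrinsics'],c['k1'],c['eye'],c['orientation'])
E
```

```text
pics
{'time_s': 0.0, 'tcp_pos': array([ 0.15690114, -0.65602253,  0.24460223]), 'eef_rot': array([ 1.79903502e+02, -9.40489569e-03, -1.66553508e+02]), 'gripper_width': 0.08783579339667591} 0.019
scene [[379.03690206   0.         256.46034321]
 [  0.         379.03690206 189.01856463]
 [  0.           0.           1.        ]] 0.01038532380261352 [ 0.88244939 -0.12524485  0.68031511] [37.61491341 -0.54036839 62.46046987]
top [[349.59452287   0.         257.03018134]
 [  0.         349.59452287 187.55437652]
 [  0.           0.           1.        ]] -0.008095307620051341 [0.44065932 0.07165609 0.79592752] [  7.97500046   0.77338851 -88.63527533]
```

View pics/scene0.png

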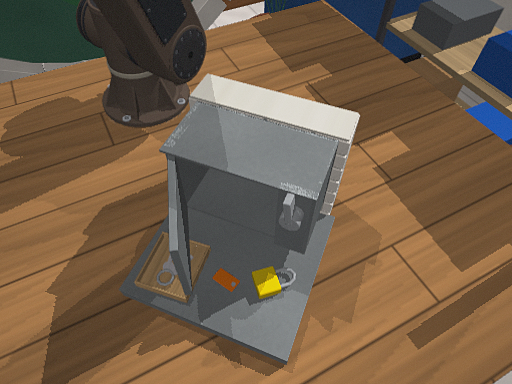

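View pics/top0.png

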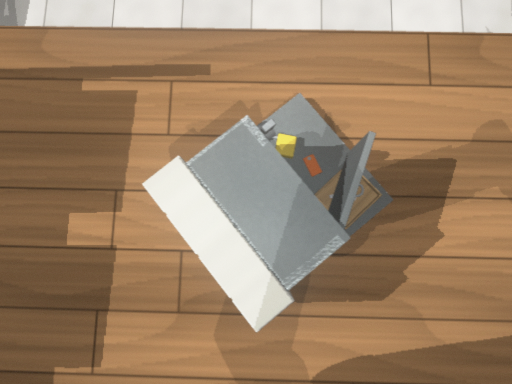

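The scene view shows the cabinet with its door open at about (180,220), the upright wing at (290,208), and the tray behind the door at (170,270). In the top view the case top has corners at about (246,116), (349,239), (288,289) and (188,162). The door runs from about (373,133) to (343,222).

```bash
cat > h.py <<'E'
import numpy as np, cv2
from scipy.spatial.transform import Rotation as R
def ray(c,uv,eye=None,Rm=None):
    K=c['intrinsics']; q=(np.array(uv,float)-[K[0,2],K[1,2]])/[K[0,0],K[1,1]]
    p=q.copy()
    for _ in range(5): p=q/(1+c['k1']*(p@p))
    if Rm is None: eye=c['eye'];Rm=R.from_euler('xyz',c['orientation'],degrees=True).as_matrix()
    d=Rm@np.array([p[0],-p[1],-1]); return np.array(eye),d/np.linalg.norm(d)
def onz(c,uv,z):
    e,d=ray(c,uv); return e+d*(z-e[2])/d[2]
E
python3 - <<'E'
from plant import cams
from h import *
c=cams.capture('top'); s=cams.capture('scene')
for n,cc,uv,z in [('casefl',c,(246,116),.24),('fh',c,(349,239),.24),('bh',c,(288,289),.24),('bl',c,(188,162),.24),
 ('p1',c,(143,184),.245),('p2',c,(180,156),.245),('p3',c,(293,298),.245),('p4',c,(256,332),.245),
 ('doorfree a',c,(368,133),.232),('doorfree b',c,(375,134),.232),('hinge a',c,(341,221),.232),('hinge b',c,(350,222),.232),('tag',c,(313,165),.035),('lockc',c,(287,145),.05),('shelfcorner',c,(299,94),.03),('shelfcorner2',c,(391,200),.03),
 ('s fh',s,(161,150),.24),('s fl',s,(324,195),.24)]:
    print(n,onz(cc,uv,z).round(3))
for n,cc in(('t',c),('s',s)):
    im=cc['pixels'][:,:,::-1]
    crop=im[80:250,240:410] if n=='t' else im[120:310,120:340]
    cv2.imwrite(f'pics/{n}c.png',cv2.resize(crop,None,fx=3,fy=3,interpolation=cv2.INTER_CUBIC))
E
```

```text
casefl [0.637 0.102 0.24 ]
fh [ 0.44  -0.065  0.24 ]
bh [0.361 0.029 0.24 ]
bl [0.558 0.194 0.24 ]
p1 [0.519 0.264 0.245]
p2 [0.566 0.207 0.245]
p3 [0.349 0.022 0.245]
p4 [0.298 0.077 0.245]
doorfree a [ 0.615 -0.101  0.232]
doorfree b [ 0.613 -0.112  0.232]
hinge a [ 0.468 -0.055  0.232]
hinge b [ 0.467 -0.069  0.232]
tag [ 0.6   -0.038  0.035]
lockc [0.64  0.021 0.05 ]
shelfcorner [ 0.767 -0.007  0.03 ]
shelfcorner2 [ 0.527 -0.21   0.03 ]
s fh [ 0.445 -0.063  0.24 ]
s fl [0.638 0.118 0.24 ]
```

View pics/tc.png

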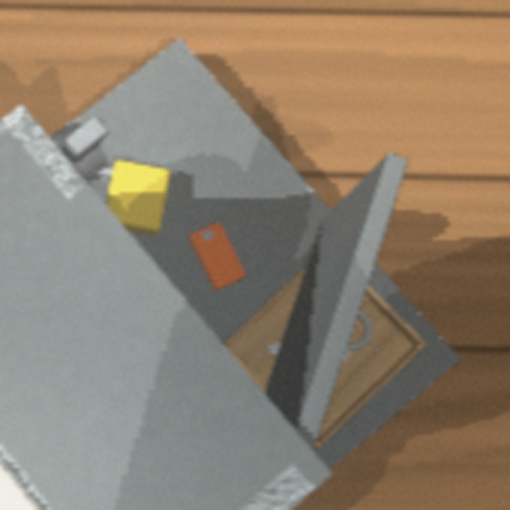

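View pics/sc.png

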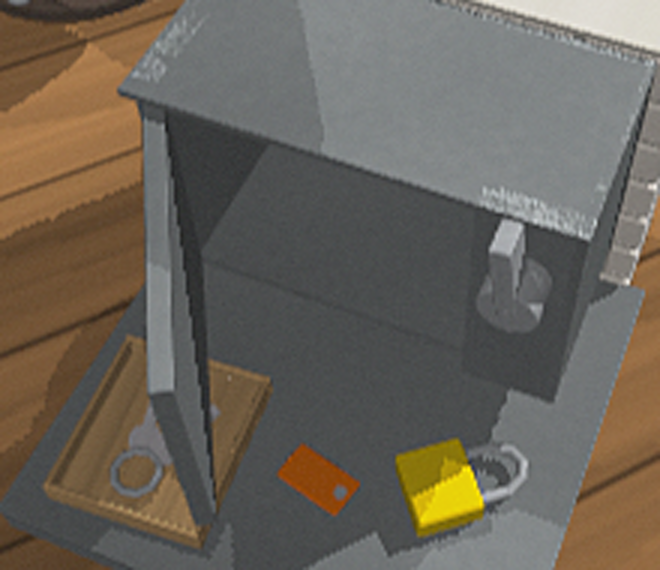

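Call:
drive_tool:
  rows:
    - {"x":-0.04,"y":0.03,"spin":-0.05,"fingers":-1}
    - {"x":-0.08,"y":0.06,"spin":-0.1,"fingers":-1}
    - {"x":-0.12,"y":0.09,"spin":-0.16,"fingers":-1}
    - {"x":-0.16,"y":0.12,"spin":-0.22,"fingers":-1}
    - {"x":-0.2,"y":0.15,"spin":-0.28,"fingers":-1}
    - {"x":-0.24,"y":0.18,"spin":-0.34,"fingers":-1}
    - {"x":-0.28,"y":0.21,"spin":-0.4,"fingers":-1}
    - {"x":-0.32,"y":0.24,"spin":-0.47,"fingers":-1}
    - {"x":-0.36,"y":0.27,"spin":-0.47,"fingers":-1}
    - {"x":-0.4,"y":0.3,"spin":-0.47,"fingers":-1}
  newtons: 20

```text
invalid input
```

```bash
cat >> h.py <<'E'
C=np.array([.4975,.0665]); yaw=np.radians(130.3)
ex=np.array([np.cos(yaw),np.sin(yaw)]); ey=np.array([-ex[1],ex[0]])
def tocab(p): d=np.array(p[:2])-C; return np.array([d@ex,d@ey])
E
python3 - <<'E'
from plant import cams,sensors
from h import *
s=sensors.get_state(); p=s['tcp_pos']; print(s['time_s'],p,s['eef_rot'],s['gripper_width'],s['contact_force'],'cab',tocab(p))
c=cams.capture('top')
cv2.imwrite('pics/t1.png',c['pixels'][:,:,::-1])
# door corners at top z .232 in cabinet frame
for uv in [(370,131.7),(376,133.3),(346,225.7),(341,221)]: print(uv,tocab(onz(c,uv,.232)).round(4))
for uv in [(246.7,115.3),(350,237.7)]: print(uv,tocab(onz(c,uv,.24)).round(4))
# latch wing top, enlarged (68..107,117..155)
print('wing',[tocab(onz(c,(240+a/3,80+b/3),.245)).round(4) for a,b in[(86,117),(107,134),(86,155),(66,138)]])
print('lock',tocab(onz(c,(287,145),.05)))
print('theta: tool shifts rel. to TCP (x=cab y, y=cab x)')
q=tocab(p)
for th in range(56,-1,-4):
    t=np.radians(th); n=np.array([-np.cos(t),np.sin(t)]); a=np.array([-np.sin(t),-np.cos(t)])
    P=np.array([-.06,.11])+.14*a+(.012+.021*np.cos(t)+.0095*np.sin(t))*n
    print(th,P.round(4),(P-q)[::-1].round(4))
E
```

```text
0.2 [ 0.15696365 -0.65623838  0.24497702] [ 1.79942884e+02 -7.31764679e-03 -1.66550176e+02] 0.08760469655076936 [-0.04095302 -0.18090699 -0.25879182] cab [-0.33095424  0.72717609]
(370, 131.7) [-0.2076  0.0191]
(376, 133.3) [-0.2135  0.0274]
(346, 225.7) [-0.0749  0.1114]
(341, 221) [-0.0736  0.1007]
(246.7, 115.3) [-0.065 -0.13 ]
(350, 237.7) [-0.0658  0.1285]
wing [array([-0.088 , -0.1008]), array([-0.0908, -0.0861]), array([-0.0745, -0.0842]), array([-0.0721, -0.0985])]
lock [-0.12726495 -0.07945753]
theta: tool shifts rel. to TCP (x=cab y, y=cab x)
56 [-0.1937  0.0579] [-0.6692  0.1372]
52 [-0.1903  0.0494] [-0.6778  0.1407]
48 [-0.1862  0.0409] [-0.6862  0.1448]
44 [-0.1815  0.0327] [-0.6945  0.1495]
40 [-0.1762  0.0247] [-0.7024  0.1548]
36 [-0.1703  0.0171] [-0.7101  0.1607]
32 [-0.1637  0.0097] [-0.7174  0.1672]
28 [-0.1566  0.0028] [-0.7244  0.1743]
24 [-0.149  -0.0036] [-0.7308  0.182 ]
20 [-0.1408 -0.0096] [-0.7368  0.1902]
16 [-0.132 -0.015] [-0.7422  0.1989]
12 [-0.1229 -0.0198] [-0.7469  0.2081]
8 [-0.1133 -0.0239] [-0.7511  0.2177]
4 [-0.1033 -0.0273] [-0.7545  0.2277]
0 [-0.093 -0.03 ] [-0.7572  0.238 ]
```

Call:
drive_tool:
  rows:
    - {"x":-0.04,"y":0.03,"z":0,"spin":-0.05,"fingers":-1}
    - {"x":-0.08,"y":0.06,"z":0,"spin":-0.1,"fingers":-1}
    - {"x":-0.12,"y":0.09,"z":0,"spin":-0.16,"fingers":-1}
    - {"x":-0.16,"y":0.12,"z":0,"spin":-0.22,"fingers":-1}
    - {"x":-0.2,"y":0.15,"z":0,"spin":-0.28,"fingers":-1}
    - {"x":-0.24,"y":0.18,"z":0,"spin":-0.34,"fingers":-1}
    - {"x":-0.28,"y":0.21,"z":0,"spin":-0.4,"fingers":-1}
    - {"x":-0.32,"y":0.24,"z":0,"spin":-0.47,"fingers":-1}
    - {"x":-0.36,"y":0.27,"z":0,"spin":-0.47,"fingers":-1}
    - {"x":-0.4,"y":0.3,"z":0,"spin":-0.47,"fingers":-1}
  newtons: 20

```text
time_s: 1.5
tcp_pos: [0.4771, -0.2702, 0.2458]
eef_rot: [-180.0, 0.0, -139.6]
contact_force: [0.1, -0.5, 0.7]
gripper_width: 0.0007
gripper_force: 0.0
```

```bash
sed -i 's/^C=.*/C=np.array([.494,.071]); yaw=np.radians(130.3)/' h.py
python3 - <<'E'
from plant import cams,sensors
from h import *
s=sensors.get_state(); p=s['tcp_pos']; print(s['time_s'],p,s['eef_rot'],s['gripper_width'],s['contact_force'],'cab',tocab(p))
c=cams.capture('top'); sc=cams.capture('scene')
cv2.imwrite('pics/t1.png',c['pixels'][:,:,::-1]); cv2.imwrite('pics/s1.png',sc['pixels'][:,:,::-1])
f=lambda cc,uv,z: tocab(onz(cc,uv,z)).round(4)
print('roof latch t',f(c,(246.7,115.3),.24),'s',f(sc,(316.7,199.3),.24))
print('roof hinge t',f(c,(350,237.7),.24),'s',f(sc,(160,150.7),.24))
print('wing t',f(c,(268.7,125.3),.245),'s',f(sc,(289.3,199.3),.245),'expect -.088 -.1')
print('pier t',[f(c,u,.245) for u in[(143,184),(180,156),(293,298),(256,332)]])
print('door t in/out',f(c,(370,131.7),.232),f(c,(376,133.3),.232))
print('tag t/s',f(c,(240+218/3,80+257/3),.035),f(sc,(120+319/3,120+480/3),.035))
E
```

```text
1.5 [ 0.47712034 -0.27017609  0.24577607] [-1.79979424e+02  1.64944016e-02 -1.39605801e+02] 0.0006672237105259926 [ 0.10447846 -0.54545562  0.73710604] cab [-0.2492866   0.23354279]
roof latch t [-0.0707 -0.1297] s [-0.0691 -0.1323]
roof hinge t [-0.0715  0.1287] s [-0.0728  0.1248]
wing t [-0.087  -0.0923] s [-0.0879 -0.0967] expect -.088 -.1
pier t [array([ 0.1306, -0.144 ]), array([ 0.0567, -0.143 ]), array([0.0565, 0.1422]), array([0.1316, 0.1455])]
door t in/out [-0.2133  0.0193] [-0.2192  0.0277]
tag t/s [-0.1504 -0.0096] [-0.1517 -0.0155]
```

Call:
drive_tool:
  rows:
    - {"x":-0.03,"y":0.008,"z":0.008,"spin":0,"fingers":-1}
    - {"x":-0.06,"y":0.016,"z":0.016,"spin":0,"fingers":-1}
    - {"x":-0.09,"y":0.024,"z":0.024,"spin":0,"fingers":-1}
    - {"x":-0.12,"y":0.031,"z":0.03,"spin":0,"fingers":-1}
    - {"x":-0.144,"y":0.038,"z":0.036,"spin":0,"fingers":-1}
    - {"x":-0.144,"y":0.038,"z":0.036,"spin":0,"fingers":-1}

```text
time_s: 2.35
tcp_pos: [0.5617, -0.1483, 0.2088]
eef_rot: [180.0, -0.0, -139.5]
contact_force: [-1.0, -0.5, -0.5]
gripper_width: 0.0004
gripper_force: 0.0
```

```bash
python3 - <<'E'
from plant import cams,sensors
from h import *
s=sensors.get_state(); p=s['tcp_pos']; q=tocab(p); print(s['time_s'],p,s['contact_force'],'cab',q)
sc=cams.capture('top')
cv2.imwrite('pics/s2.png',cv2.resize(sc['pixels'][60:300,200:470,::-1],None,fx=2.2,fy=2.2))
for th in range(60,-1,-3):
    t=np.radians(th); n=np.array([-np.cos(t),np.sin(t)]); a=np.array([-np.sin(t),-np.cos(t)])
    P=np.array([-.06,.11])+.14*a+(.012+.021*np.cos(t)+.0095*np.sin(t))*n
    print(th,P.round(4),(P-q)[::-1].round(4))
E
```

```text
2.35 [ 0.56169404 -0.1483355   0.20877397] [-1.04513708 -0.51938703 -0.46725751] cab [-0.21106405  0.09023586]
60 [-0.1966  0.0666] [-0.0236  0.0145]
57 [-0.1945  0.0601] [-0.0301  0.0165]
54 [-0.1921  0.0536] [-0.0366  0.019 ]
51 [-0.1893  0.0472] [-0.043   0.0217]
48 [-0.1862  0.0409] [-0.0493  0.0249]
45 [-0.1827  0.0347] [-0.0555  0.0283]
42 [-0.1789  0.0287] [-0.0616  0.0321]
39 [-0.1748  0.0228] [-0.0675  0.0363]
36 [-0.1703  0.0171] [-0.0732  0.0408]
33 [-0.1654  0.0115] [-0.0787  0.0456]
30 [-0.1603  0.0062] [-0.084   0.0508]
27 [-0.1548  0.0012] [-0.0891  0.0563]
24 [-0.149  -0.0036] [-0.0939  0.0621]
21 [-0.1429 -0.0082] [-0.0984  0.0682]
18 [-0.1365 -0.0124] [-0.1026  0.0746]
15 [-0.1298 -0.0162] [-0.1065  0.0813]
12 [-0.1229 -0.0198] [-0.11    0.0882]
9 [-0.1157 -0.0229] [-0.1132  0.0954]
6 [-0.1083 -0.0257] [-0.1159  0.1027]
3 [-0.1007 -0.0281] [-0.1183  0.1103]
0 [-0.093 -0.03 ] [-0.1202  0.1181]
```

View pics/s2.png

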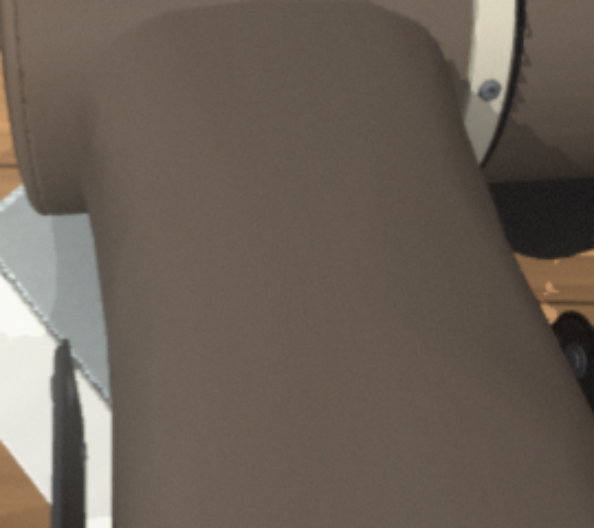

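The arm covers the whole top view here, so I'll judge the push by the force readings and the scene camera. I'm starting the slow arc.

Call:
drive_tool:
  rows:
    - {"x":-0.008,"y":0.005,"z":0,"spin":0,"fingers":-1}
    - {"x":-0.016,"y":0.01,"z":0,"spin":0,"fingers":-1}
    - {"x":-0.0236,"y":0.0145,"z":0,"spin":0,"fingers":-1}
    - {"x":-0.03,"y":0.0165,"z":0,"spin":0,"fingers":-1}
    - {"x":-0.0366,"y":0.019,"z":0,"spin":0,"fingers":-1}
    - {"x":-0.043,"y":0.0217,"z":0,"spin":0,"fingers":-1}
    - {"x":-0.0493,"y":0.025,"z":0,"spin":0,"fingers":-1}

```text
time_s: 3.28
tcp_pos: [0.5828, -0.0981, 0.2095]
eef_rot: [180.0, -0.0, -139.6]
contact_force: [-0.7, -0.9, -0.2]
gripper_width: 0.0001
gripper_force: 0.4
```

```bash
python3 - <<'E'
from plant import cams,sensors
from h import *
s=sensors.get_state(); p=s['tcp_pos']; q=tocab(p); print(s['time_s'],p,s['contact_force'],'cab',q)
sc=cams.capture('scene')
cv2.imwrite('pics/s3.png',cv2.resize(sc['pixels'][50:330,90:390,::-1],None,fx=2,fy=2))
E
```

```text
3.275 [ 0.58283705 -0.09806458  0.20947792] [-0.70010049 -0.85937364 -0.22513762] cab [-0.1863991   0.04159604]
```

View pics/s3.png

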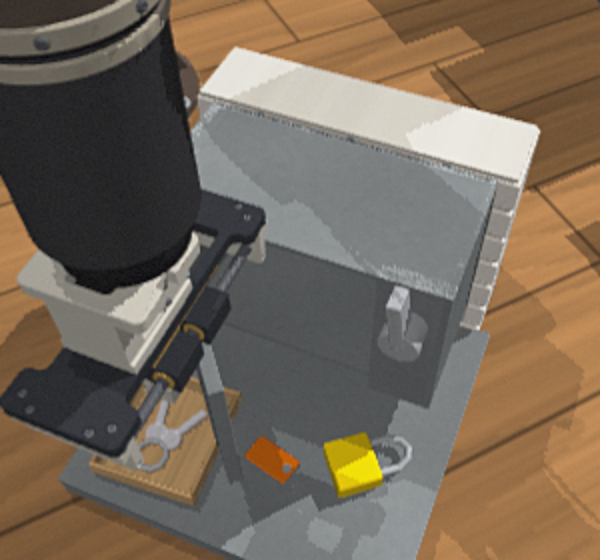

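The fingers are against the outer face of the door and it has swung partly in, with its free edge now near (235,480). The latch is upright at (398,310) and the tray, tag and padlock haven't moved. I'll continue the arc.

Call:
drive_tool:
  rows:
    - {"x":-0.006,"y":0.0034,"z":0,"spin":0,"fingers":-1}
    - {"x":-0.0123,"y":0.0072,"z":0,"spin":0,"fingers":-1}
    - {"x":-0.0182,"y":0.0114,"z":0,"spin":0,"fingers":-1}
    - {"x":-0.0239,"y":0.0159,"z":0,"spin":0,"fingers":-1}
    - {"x":-0.0294,"y":0.0207,"z":0,"spin":0,"fingers":-1}
    - {"x":-0.0347,"y":0.0259,"z":0,"spin":0,"fingers":-1}
    - {"x":-0.0398,"y":0.0314,"z":0,"spin":0,"fingers":-1}
    - {"x":-0.0446,"y":0.0372,"z":0,"spin":0,"fingers":-1}
    - {"x":-0.0491,"y":0.0433,"z":0,"spin":0,"fingers":-1}
    - {"x":-0.0533,"y":0.0497,"z":0,"spin":0,"fingers":-1}

```text
time_s: 4.58
tcp_pos: [0.591, -0.0255, 0.2096]
eef_rot: [180.0, 0.0, -139.6]
contact_force: [0.0, -0.8, 0.7]
gripper_width: 0.0007
gripper_force: 0.4
```

Call:
drive_tool:
  rows:
    - {"x":-0.004,"y":0.0067,"z":0,"spin":0,"fingers":-1}
    - {"x":-0.0074,"y":0.0136,"z":0,"spin":0,"fingers":-1}
    - {"x":-0.0106,"y":0.0208,"z":0,"spin":0,"fingers":-1}
    - {"x":-0.0133,"y":0.028,"z":0,"spin":0,"fingers":-1}
    - {"x":-0.0157,"y":0.034,"z":0,"spin":0,"fingers":-1}

```text
time_s: 5.2
tcp_pos: [0.5808, 0.0106, 0.2096]
eef_rot: [-180.0, 0.0, -139.6]
contact_force: [-0.3, -0.4, -0.1]
gripper_width: 0.0002
gripper_force: 0.3
```

Call:
drive_tool:
  rows:
    - {"x":0,"y":0.003,"z":0,"spin":0,"fingers":-1}
    - {"x":0,"y":0.006,"z":0,"spin":0,"fingers":-1}
    - {"x":0,"y":0.008,"z":0,"spin":0,"fingers":-1}
    - {"x":0,"y":0.01,"z":0,"spin":0,"fingers":-1}
    - {"x":0,"y":0.01,"z":0,"spin":0,"fingers":-1}

```text
time_s: 5.82
tcp_pos: [0.575, 0.0172, 0.2097]
eef_rot: [-179.9, 0.0, -139.6]
contact_force: [3.3, -3.8, -1.2]
gripper_width: 0.0005
gripper_force: 2.2
```

```bash
python3 - <<'E'
from plant import cams,sensors
from h import *
s=sensors.get_state(); p=s['tcp_pos']; q=tocab(p); print(s['time_s'],p,s['contact_force'],'cab',q)
sc=cams.capture('scene')
cv2.imwrite('pics/s4.png',cv2.resize(sc['pixels'][50:330,90:390,::-1],None,fx=2,fy=2))
E
```

```text
5.825 [0.57499467 0.01715513 0.20969554] [ 3.30426111 -3.75187368 -1.16443219] cab [-0.0934523  -0.02694576]
```

View pics/s4.png

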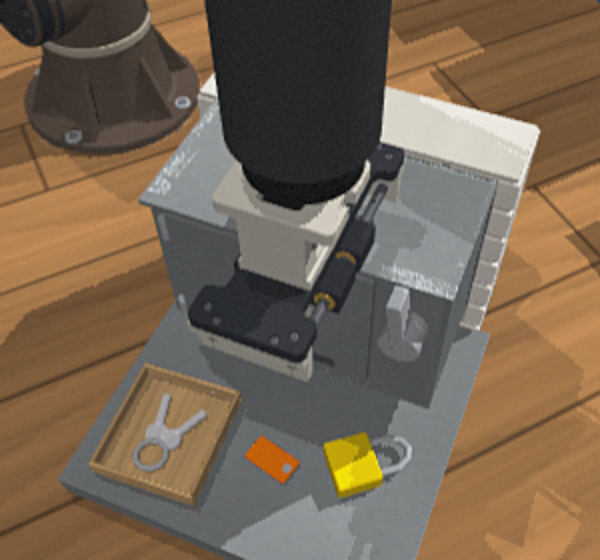

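The door looks shut, its face flush with the frame strip at about (370,340), and the latch is still upright. I'll press a little more to confirm it's at the stop.

Call:
drive_tool:
  rows:
    - {"x":0,"y":0.002,"z":0,"spin":0,"fingers":-1}
    - {"x":0,"y":0.002,"z":0,"spin":0,"fingers":-1}
    - {"x":0,"y":0.002,"z":0,"spin":0,"fingers":-1}

```text
time_s: 6.25
tcp_pos: [0.5749, 0.0173, 0.2098]
eef_rot: [-179.8, 0.0, -139.6]
contact_force: [10.2, -13.4, -5.7]
gripper_width: 0.0004
gripper_force: 7.3
```

At 17 N with no further travel, it's at the stop. I'll back off, rise, and go round to the far side of the latch wing.

Call:
drive_tool:
  rows:
    - {"x":0,"y":-0.01,"z":0,"spin":0,"fingers":-1}
    - {"x":0,"y":-0.03,"z":0,"spin":0,"fingers":-1}
    - {"x":0,"y":-0.055,"z":-0.02,"spin":0,"fingers":-1}
    - {"x":-0.02,"y":-0.075,"z":-0.036,"spin":0,"fingers":-1}
    - {"x":-0.05,"y":-0.075,"z":-0.036,"spin":0,"fingers":-1}
    - {"x":-0.085,"y":-0.075,"z":-0.036,"spin":0,"fingers":-1}
    - {"x":-0.12,"y":-0.075,"z":-0.036,"spin":0,"fingers":-1}
    - {"x":-0.12,"y":-0.045,"z":-0.036,"spin":0,"fingers":-1}
    - {"x":-0.12,"y":-0.015,"z":-0.036,"spin":0,"fingers":-1}
    - {"x":-0.12,"y":-0.012,"z":-0.036,"spin":0,"fingers":-1}

```text
time_s: 7.5
tcp_pos: [0.6721, 0.0886, 0.2455]
eef_rot: [180.0, -0.0, -139.5]
contact_force: [0.9, -0.0, -0.1]
gripper_width: 0.0004
gripper_force: 0.0
```

```bash
python3 - <<'E'
from plant import cams,sensors
from h import *
s=sensors.get_state(); p=s['tcp_pos']; q=tocab(p); print(s['time_s'],p,s['contact_force'],'cab',q)
sc=cams.capture('scene')
cv2.imwrite('pics/s5.png',cv2.resize(sc['pixels'][50:330,90:390,::-1],None,fx=2,fy=2))
E
```

```text
7.5 [0.67209883 0.08858125 0.24547837] [ 0.94640616 -0.02988331 -0.07595908] cab [-0.10178383 -0.14720171]
```

View pics/s5.png

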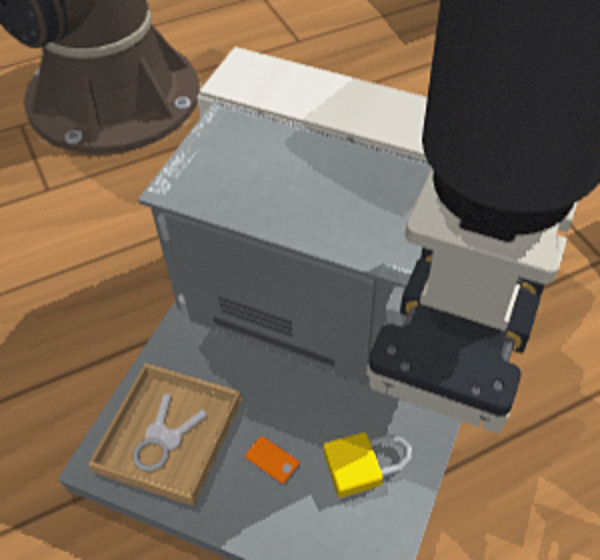

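The door is flush shut and the closed fingers stand on the far side of the wing, which shows at about (395,305). I'll push it across now.

Call:
drive_tool:
  rows:
    - {"x":0.012,"y":0,"z":0.003,"spin":0,"fingers":-1}
    - {"x":0.022,"y":0,"z":0.003,"spin":0,"fingers":-1}
    - {"x":0.03,"y":0,"z":0.003,"spin":0,"fingers":-1}
    - {"x":0.037,"y":0,"z":0.003,"spin":0,"fingers":-1}
    - {"x":0.044,"y":0,"z":0.003,"spin":0,"fingers":-1}
    - {"x":0.051,"y":0,"z":0.003,"spin":0,"fingers":-1}
    - {"x":0.058,"y":0,"z":0.003,"spin":0,"fingers":-1}
    - {"x":0.065,"y":0,"z":0.003,"spin":0,"fingers":-1}
    - {"x":0.072,"y":0,"z":0.004,"spin":0,"fingers":-1}
    - {"x":0.08,"y":0,"z":0.006,"spin":0,"fingers":-1}

```text
time_s: 8.8
tcp_pos: [0.6111, 0.0356, 0.2395]
eef_rot: [-180.0, 0.0, -139.6]
contact_force: [1.1, 0.2, 0.8]
gripper_width: 0.0005
gripper_force: 0.4
```

```bash
python3 - <<'E'
from plant import cams,sensors
from h import *
s=sensors.get_state(); p=s['tcp_pos']; q=tocab(p); print(s['time_s'],p,s['contact_force'],'cab',q)
sc=cams.capture('scene')
cv2.imwrite('pics/s6.png',cv2.resize(sc['pixels'][50:330,150:450,::-1],None,fx=2,fy=2))
E
```

```text
8.8 [0.61109381 0.03563909 0.23951848] [1.0924328  0.16138933 0.75605394] cab [-0.10270373 -0.06643266]
```

View pics/s6.png

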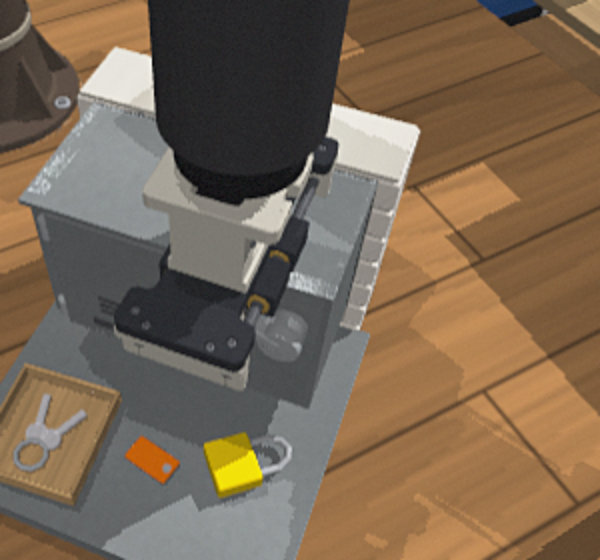

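The wing has tipped over behind the gripper and the knob shows at (283,335), with nothing else disturbed. Next I press down to level.

Call:
drive_tool:
  rows:
    - {"x":0,"y":0,"z":0.003,"spin":0,"fingers":-1}
    - {"x":0.002,"y":0,"z":0.006,"spin":0,"fingers":-1}
    - {"x":0.003,"y":0,"z":0.009,"spin":0,"fingers":-1}
    - {"x":0.003,"y":0,"z":0.012,"spin":0,"fingers":-1}
    - {"x":0.003,"y":0,"z":0.015,"spin":0,"fingers":-1}
    - {"x":0.003,"y":0,"z":0.017,"spin":0,"fingers":-1}
    - {"x":0.003,"y":0,"z":0.019,"spin":0,"fingers":-1}
    - {"x":0.003,"y":0,"z":0.019,"spin":0,"fingers":-1}

```text
time_s: 9.85
tcp_pos: [0.6092, 0.0341, 0.2204]
eef_rot: [180.0, 0.0, -139.6]
contact_force: [0.9, -0.3, 1.2]
gripper_width: 0.0006
gripper_force: 0.0
```

Call:
drive_tool:
  rows:
    - {"x":0,"y":0,"z":0.002,"spin":0,"fingers":-1}
    - {"x":0,"y":0,"z":0.003,"spin":0,"fingers":-1}
    - {"x":0,"y":0,"z":0.003,"spin":0,"fingers":-1}

```text
time_s: 10.22
tcp_pos: [0.6095, 0.0341, 0.2196]
eef_rot: [-179.9, 0.1, -139.6]
contact_force: [-4.7, -0.4, 11.6]
gripper_width: 0.0004
gripper_force: 6.3
```

It stopped at tip z 0.2006 m (0.201 expected), with force rising. Now I retreat upward and outward and check.

Call:
drive_tool:
  rows:
    - {"x":0,"y":0,"z":-0.01,"spin":0,"fingers":-1}
    - {"x":0,"y":0,"z":-0.03,"spin":0,"fingers":-1}
    - {"x":0,"y":-0.02,"z":-0.06,"spin":0,"fingers":-1}
    - {"x":0,"y":-0.05,"z":-0.09,"spin":0,"fingers":-1}
    - {"x":-0.03,"y":-0.07,"z":-0.1,"spin":0,"fingers":-1}
    - {"x":-0.07,"y":-0.07,"z":-0.1,"spin":0,"fingers":-1}
    - {"x":-0.11,"y":-0.07,"z":-0.1,"spin":0,"fingers":-1}
    - {"x":-0.15,"y":-0.07,"z":-0.1,"spin":0,"fingers":-1}
    - {"x":-0.15,"y":-0.07,"z":-0.1,"spin":0,"fingers":-1}
    - {"x":-0.15,"y":-0.07,"z":-0.1,"spin":0,"fingers":-1}

```text
time_s: 11.48
tcp_pos: [0.7687, 0.0779, 0.317]
eef_rot: [180.0, -0.1, -139.6]
contact_force: [0.2, -0.4, -0.1]
gripper_width: 0.0002
gripper_force: 0.0
```

```bash
python3 - <<'E'
from plant import cams,sensors
from h import *
s=sensors.get_state(); p=s['tcp_pos']; print(s['time_s'],p,s['contact_force'],np.abs(s['qd']).max())
sc=cams.capture('scene')
cv2.imwrite('pics/s7.png',cv2.resize(sc['pixels'][110:330,130:350,::-1],None,fx=2.5,fy=2.5))
E
```

```text
11.475 [0.76869856 0.07789897 0.31698339] [ 0.174635   -0.44748267 -0.05750994] 1.4488919374096854
```

View pics/s7.png

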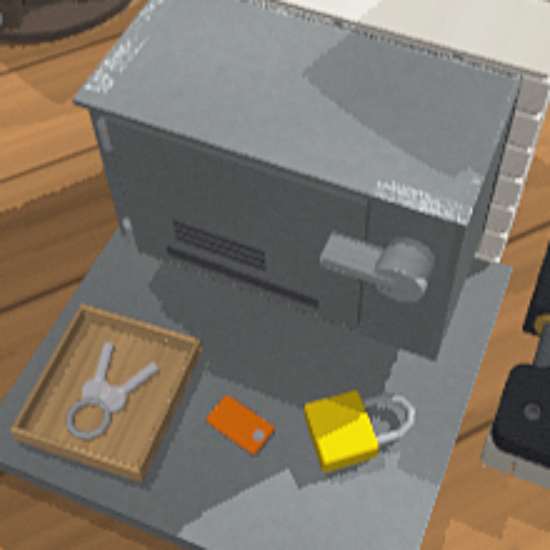

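The door is flush shut, the wing lies level across its edge (from about (405,270) to (325,250)), the loose items are in place, and the arm is clear. I'm handing in.

```bash
python3 -c "
from plant import r
print(r.close_job())"
```

```text
the job is handed in; nothing more can be done
None
```

The door is shut and the latch wing lies level across its edge; the loose items look untouched in the last picture, and I handed the job in at about 11.5 s of the 48 s, with no verdict returned.

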